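Load the marking shuttle and lock it home

ROBOT

A 6-joint arm with a two-finger parallel gripper is mounted at the origin on the work surface. World frame = base frame: x ahead of the robot, y to its left, z up, the work surface at z = 0. Lengths are in mm, angles in rad, forces in N, time in s.
With the tool pointing down it reaches from about 350 to 975 mm from the base axis. Payload 7.1 kg.
Tool frame: the origin (TCP) lies on the front face of the gripper's body, between the roots of the fingers; the fingertips stand 80 mm ahead of it and the grasp point (between the pads) lies 61 mm ahead of it (env.tips_ahead is the distance from the TCP to the fingertips, in mm); z points along the fingers, y is the line along which they close (so a half turn about z gives the same grasp; the last joint's range is limited). The gripper opens to 88 mm and grips with 3 to 60 N. Pads are 20 mm wide; open, the fingers measure 115 mm over their backs; the gripper's body (75 mm by 178 mm) begins 61 mm behind the grasp point.
Start: joints at [1.143, 0.423, 1.63, -0, 1.089, -0.019], TCP at [248.411, 573.496, 302.675] pointing down, gripper open.
Joint ranges: [-3, 3], [-0.9, 2.11], [0.09, 2.58], [-1.31, 4.45], [0.11, 2.69], [-2.54, 2.54]. Speed limits (rad/s): [2.39, 2.39, 3.01, 3.14, 3.14, 3.14].

INTERFACE

Orientations are given as a unit quaternion [x, y, z, w].
In Python, from station import env, set_gripper, viewer, workorder gives the robot as it stands. Calls block until the motion is done:
- env.reach(position, orientation): joint-space move of the TCP to a pose.
- env.move_l(position, rot=None, rate=150, f_stop=None): straight line of the TCP; rot=None keeps the orientation; rate is the mean speed in mm/s. With f_stop (N) it stops when the force on the tool has changed by that much, and returns True; else False.
- env.move_joints(angles): joint-space move.
- set_gripper(opening): finger opening in mm; the grip force is fixed at half the most; returns when the fingers have stopped.
- env.hold(seconds).
- env.ik(position, orientation): joint angles nearest the present ones, or None.
- env.read_state(): the state.
- viewer.camera(name): name is "scene" or "side" or "wrist"; returns the picture (420x560x3 uint8, blue, green, red); there is no depth.
- viewer.camera_params(name): a dict with "fx", "fy", "cx", "cy" (pixels), "pose" (4x4, takes a point from camera to world coordinates); the wrist camera has in their place "tool_from_camera" (4x4, takes a point from camera to tool coordinates, whose origin is the TCP and whose axes are the flange's). Camera axes: x right, y up, looking along -z (the intrinsics and any distortion apply to the point x, -y, -z); pixel columns grow to the right and rows downward; lengths in mm; the calibration is good to about 2 mm. A picture is of the moment at which its call begins: read the wrist's pose just before it. camera_params takes no time and is no camera call.
A pose or a line that the arm cannot do raises env.IKError and nothing moves.
- workorder.sign_off(): hands the job in; it is judged then, once.
The state is a dict: "time_s": time; "qpos": joint angles; "dq": joint speeds; "tau": joint torques, N m; "tool_pos": TCP position; "orientation": TCP orientation; "force": force on the tool from outside, world axes, zero at the start; "wrist_torque": the same for the moment, N m; "width": finger opening in mm; "grip_force": force on a finger pad.
Only numpy, scipy, OpenCV 4.12 (cv2) and the standard library are available. Lean on these libraries where they do the work, as an engineer would, in place of code of your own. Each camera call takes 0.05 s, during which the arm holds its last target. There are 200 camera calls.

TASK

Flip the cam lever free and slide the carriage fully out from under the marking head. Move the tall setting master from the carriage onto the parking stand's spigot and push every short sleeve from the foam mat fully down onto a carriage spigot of its own, in any order. Then slide the loaded carriage fully home, flip the cam lever back to lock it, and leave the other things on the bench alone.

Things in the scene. Friction and masses are not known exactly. Their poses are not given: they have to be found in the camera images.
- station: fixed marking station: grey base 150 x 500 mm, 30 mm high. Origin: on the bench at the slide's centre (base from y -215 to +285 mm); x points away from the robot, y along the slide to the column. The column (x +-35, y 220 to 280 mm, 330 mm high) carries the marking head over the carriage's home place (x +-45, y 75 to 150 mm, from 223 mm up): no loading under it.
- carriage (a joint): travel in m of the sliding aluminium carriage along the station's -y: 0 = fully home under the head, 0.18 = fully out at the loading end, a stop at each. Plate 140 mm (x) by 210 mm (y), top face 52 mm above the bench, 2.5 N friction; four spigots in a 74 mm square. While the cam lever is locked a dog holds it home.
- grip_post (a point): centre of the top end of the carriage's upright black grip post, 18 mm across, standing 62 mm above the carriage's top face on the loading-end side; it travels with the carriage
- spigot0 (a point): foot of the robot-side spigot nearest the grip post, on the carriage, at the centre of the spigot where it meets the carriage's top face (a seated sleeve's origin comes here). Same upright steel spigots 28 mm across, 50 mm tall, the top 14 mm tapering to 16 mm across. The setting master sits on this one at the start.
- spigot1 (a point): foot of the far-side spigot nearest the grip post, on the carriage, at the centre of the spigot where it meets the carriage's top face (a seated sleeve's origin comes here). Same upright steel spigots 28 mm across, 50 mm tall, the top 14 mm tapering to 16 mm across. Empty at the start.
- spigot2 (a point): foot of the robot-side spigot farther from the grip post, on the carriage, at the centre of the spigot where it meets the carriage's top face (a seated sleeve's origin comes here). Same upright steel spigots 28 mm across, 50 mm tall, the top 14 mm tapering to 16 mm across. Empty at the start.
- spigot3 (a point): foot of the far-side spigot farther from the grip post, on the carriage, at the centre of the spigot where it meets the carriage's top face (a seated sleeve's origin comes here). Same upright steel spigots 28 mm across, 50 mm tall, the top 14 mm tapering to 16 mm across. Empty at the start.
- cam_lever (a joint): angle in rad of the cam lever on the robot's side of the station, turning about the station's y: 0 = locked (leaning 43 degrees towards the robot), 0.95 = free (flipped up, leaning 11 degrees away from the robot). It stays where it is left. It reaches locked only with the carriage fully home: its dog then swings up into a notch in the carriage's edge.
- lever_pivot (a point): hinge of the cam lever, 55 mm above the bench
- lever_knob (a point): centre of the black ball knob, 26 mm across, at the end of the lever, 85 mm from the hinge; push it over with closed fingers or pinch it
- stand: parking stand fixed to the bench: round black foot 72 mm across, 12 mm high, with one upright spigot like those of the carriage (28 mm across, 50 mm tall, tapered top). Origin: on the bench under its centre
- stand_spigot (a point): foot of the stand's spigot, at its centre on the top face of the round foot, 12 mm above the bench (the parked master's origin comes here)
- foam: pink foam mat fixed on the bench, 200 x 200 mm, 4 mm thick; the sleeves to be marked stand on it. Origin: under its centre
- master: the setting master, a plain aluminium flanged sleeve: a tube 40 mm outside and 31 mm bore, 95 mm tall overall, open at both ends, with a foot flange 60 mm across and 8 mm thick; it stands upright on the flange. Origin: centre of the flange's underside, z up along the tube. Grip it by the tube. It is the one tall sleeve and starts on a spigot of the carriage.
- sleeve0: a plain aluminium flanged sleeve: a tube 40 mm outside and 31 mm bore, 65 mm tall overall, open at both ends, with a foot flange 60 mm across and 8 mm thick; it stands upright on the flange. Origin: centre of the flange's underside, z up along the tube. Grip it by the tube. Two to four of these stand on the foam mat at the start.
- sleeve1: a plain aluminium flanged sleeve: a tube 40 mm outside and 31 mm bore, 65 mm tall overall, open at both ends, with a foot flange 60 mm across and 8 mm thick; it stands upright on the flange. Origin: centre of the flange's underside, z up along the tube. Grip it by the tube. Two to four of these stand on the foam mat at the start.
- sleeve2: a plain aluminium flanged sleeve: a tube 40 mm outside and 31 mm bore, 65 mm tall overall, open at both ends, with a foot flange 60 mm across and 8 mm thick; it stands upright on the flange. Origin: centre of the flange's underside, z up along the tube. Grip it by the tube. Two to four of these stand on the foam mat at the start.
- sleeve3: a plain aluminium flanged sleeve: a tube 40 mm outside and 31 mm bore, 65 mm tall overall, open at both ends, with a foot flange 60 mm across and 8 mm thick; it stands upright on the flange. Origin: centre of the flange's underside, z up along the tube. Grip it by the tube. Two to four of these stand on the foam mat at the start.
- parts_bin: bystander: open blue bin 100 x 160 x 55 mm, origin under its centre
- spool: bystander: white spool 64 mm across, 48 mm high, origin under its centre
- flux_bottle: bystander: small bottle 44 mm across, 100 mm high, origin under its centre
There are look-alikes about, which are no part of the job. Leave any red or turquoise look-alike of the sleeve0 alone.

How it is judged (in metres and radians):
On the way, in this order (a step that is already met when the one before it is completed fails the run):
1. cam lever flipped free (value of joint cam_lever above 0.75 rad), for 0.2 s.
2. carriage slid fully out (within 15 mm of its outer stop) (value of joint carriage above 0.165 m), for 0.2 s.
3. with the carriage out, the master stands fully down on the parking stand and every sleeve is fully down on a carriage spigot (value of joint carriage above 0.15 m and distance between master and stand_spigot below 0.006 m and (distance between sleeve0 and spigot0 below 0.006 m or distance between sleeve0 and spigot1 below 0.006 m or distance between sleeve0 and spigot2 below 0.006 m or distance between sleeve0 and spigot3 below 0.006 m) and (distance between sleeve1 and spigot0 below 0.006 m or distance between sleeve1 and spigot1 below 0.006 m or distance between sleeve1 and spigot2 below 0.006 m or distance between sleeve1 and spigot3 below 0.006 m) and (distance between sleeve2 and spigot0 below 0.006 m or distance between sleeve2 and spigot1 below 0.006 m or distance between sleeve2 and spigot2 below 0.006 m or distance between sleeve2 and spigot3 below 0.006 m) and (distance between sleeve3 and spigot0 below 0.006 m or distance between sleeve3 and spigot1 below 0.006 m or distance between sleeve3 and spigot2 below 0.006 m or distance between sleeve3 and spigot3 below 0.006 m)), for 0.3 s.
4. loaded carriage slid fully home (within 6 mm) (value of joint carriage below 0.006 m and (distance between sleeve0 and spigot0 below 0.006 m or distance between sleeve0 and spigot1 below 0.006 m or distance between sleeve0 and spigot2 below 0.006 m or distance between sleeve0 and spigot3 below 0.006 m) and (distance between sleeve1 and spigot0 below 0.006 m or distance between sleeve1 and spigot1 below 0.006 m or distance between sleeve1 and spigot2 below 0.006 m or distance between sleeve1 and spigot3 below 0.006 m) and (distance between sleeve2 and spigot0 below 0.006 m or distance between sleeve2 and spigot1 below 0.006 m or distance between sleeve2 and spigot2 below 0.006 m or distance between sleeve2 and spigot3 below 0.006 m) and (distance between sleeve3 and spigot0 below 0.006 m or distance between sleeve3 and spigot1 below 0.006 m or distance between sleeve3 and spigot2 below 0.006 m or distance between sleeve3 and spigot3 below 0.006 m)), for 0.2 s.
5. cam lever flipped to locked (within 0.12 rad) (value of joint carriage below 0.006 m and value of joint cam_lever below 0.12 rad), for 0.2 s.
At the end, for the whole second after the job is handed in: Carriage within 6 mm of home and cam lever within 0.12 rad of locked; every sleeve's origin within 6 mm of the foot of a carriage spigot and the master's within 6 mm of the foot of the stand's spigot; all at rest and released (all of step 5 and distance between master and stand_spigot below 0.006 m and (distance between sleeve0 and spigot0 below 0.006 m or distance between sleeve0 and spigot1 below 0.006 m or distance between sleeve0 and spigot2 below 0.006 m or distance between sleeve0 and spigot3 below 0.006 m) and (distance between sleeve1 and spigot0 below 0.006 m or distance between sleeve1 and spigot1 below 0.006 m or distance between sleeve1 and spigot2 below 0.006 m or distance between sleeve1 and spigot3 below 0.006 m) and (distance between sleeve2 and spigot0 below 0.006 m or distance between sleeve2 and spigot1 below 0.006 m or distance between sleeve2 and spigot2 below 0.006 m or distance between sleeve2 and spigot3 below 0.006 m) and (distance between sleeve3 and spigot0 below 0.006 m or distance between sleeve3 and spigot1 below 0.006 m or distance between sleeve3 and spigot2 below 0.006 m or distance between sleeve3 and spigot3 below 0.006 m) and linear speed of each of sleeve0, sleeve1, sleeve2, sleeve3, master below 0.03 m/s); the robot touches nothing.
It fails at once if parts bin moved more than 30 mm (distance of parts_bin from where it was at the start of the episode above 0.03 m).
It fails at once if spool moved more than 30 mm (distance of spool from where it was at the start of the episode above 0.03 m).
It fails at once if flux bottle moved more than 30 mm (distance of flux_bottle from where it was at the start of the episode above 0.03 m).
Of sleeve0, sleeve1, sleeve2, sleeve3 only 2 to 4 are there at a start; the rules pass over those that are not, and their reading is None.
At some moment in a run one of sleeve0, sleeve1, sleeve2, sleeve3 may be knocked a few centimetres aside while the robot is not near it.
It also fails if it takes over 210 s, if anything falls off the work surface, if the arm or the gripper's body presses on something with over 40 N, if the wrist force passes 120 N, or if a joint passes its speed limit or range.

## Working session

There is one attempt and no reset: what is moved stays moved. The work goes in short steps, each a Python script; the robot and the scene stay as the last script left them, time stands still between calls to the robot, and variables do not carry over. Pictures are saved under pics/ and viewed, at most 14 in all, crops included, and the job is handed in when it is done.

```bash
ls; mkdir -p pics; python3 - <<'E'
from station import env,set_gripper,viewer,workorder
import cv2,numpy as np
for n in("scene","side"):
    cv2.imwrite(f"pics/{n}0.png",viewer.camera(n)); p=viewer.camera_params(n); print(n,p)
print(viewer.camera_params("wrist"))
cv2.imwrite("pics/wrist0.png",viewer.camera("wrist"))
s=env.read_state();print(s["time_s"],s["tool_pos"],s["orientation"],s["width"])
E
```

```text
pics
scene {'fx': 488.871107987598, 'fy': 488.871107987598, 'cx': 272.44350388661934, 'cy': 208.46892860899138, 'pose': array([[-4.08168478e-01, -6.51914081e-01,  6.39066916e-01,
         1.47004877e+03],
       [ 9.12809538e-01, -3.01654275e-01,  2.75287934e-01,
         4.07661364e+02],
       [ 1.33131867e-02,  6.95710234e-01,  7.18199158e-01,
         1.19686619e+03],
       [ 0.00000000e+00,  0.00000000e+00,  0.00000000e+00,
         1.00000000e+00]])}
side {'fx': 508.60853375091466, 'fy': 508.60853375091466, 'cx': 274.2924524891626, 'cy': 213.11541236724403, 'pose': array([[ 9.45282741e-01,  1.61708101e-01, -2.83356717e-01,
         3.82767631e+00],
       [-3.26106712e-01,  4.42383249e-01, -8.35434901e-01,
        -1.40513991e+03],
       [-9.74432588e-03,  8.82126720e-01,  4.70911348e-01,
         9.05421591e+02],
       [ 0.00000000e+00,  0.00000000e+00,  0.00000000e+00,
         1.00000000e+00]])}
{'fx': 298.62799161384675, 'fy': 298.62799161384675, 'cx': 280.08430747679523, 'cy': 210.03517657463507, 'tool_from_camera': array([[ 8.56950426e-04,  9.51697636e-01,  3.07035626e-01,
         8.41655761e+01],
       [ 9.99999586e-01, -9.09296519e-04,  2.74407121e-05,
        -6.45437630e-01],
       [ 3.05301687e-04,  3.07035476e-01, -9.51698021e-01,
        -8.17302938e+01],
       [ 0.00000000e+00,  0.00000000e+00,  0.00000000e+00,
         1.00000000e+00]])}
0.15 [248.27122714 573.20441568 302.06900001] [ 2.02960039e-01  9.79186845e-01 -5.74190891e-04 -1.23436282e-04] 87.69667383083501
```

View pics/scene0.png

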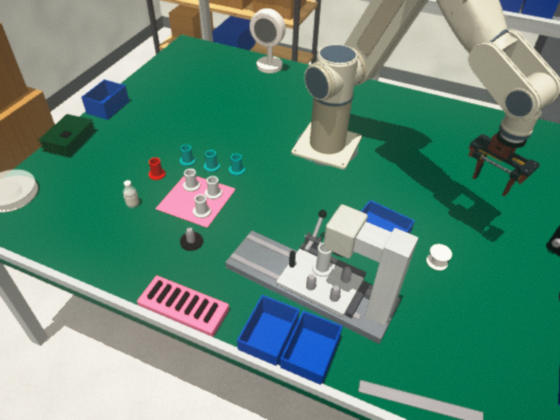

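View pics/side0.png

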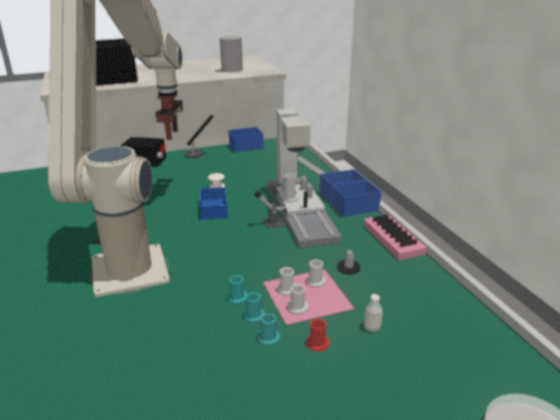

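View pics/wrist0.png

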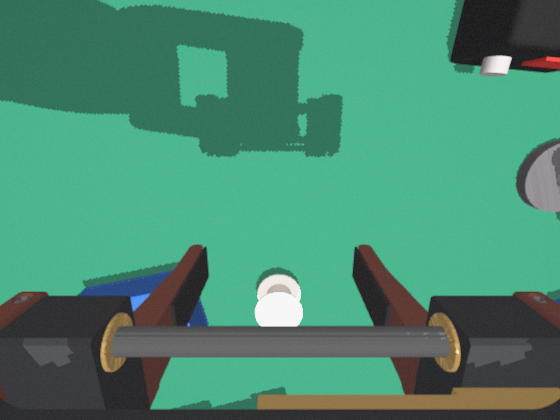

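Three sleeves stand on the foam (scene px (190,179), (213,187), (201,204)). The stand is at (191,238), the lever knob at (322,213), the grip post at (292,257) and the master at (323,260). I'll triangulate these coarsely first.

```bash
cat > h.py <<'E'
from station import env,set_gripper,viewer,workorder
import cv2,numpy as np
from scipy.spatial.transform import Rotation as R
def cam(n,s=None):
    p=viewer.camera_params(n)
    if n=="wrist":
        s=s or env.read_state(); T=np.eye(4); T[:3,:3]=R.from_quat(s["orientation"]).as_matrix(); T[:3,3]=s["tool_pos"]
        p["pose"]=T@p["tool_from_camera"]
    return p
def ray(p,px):
    d=np.array([(px[0]-p["cx"])/p["fx"],-(px[1]-p["cy"])/p["fy"],-1.])
    return p["pose"][:3,3],p["pose"][:3,:3]@d
def onplane(p,px,z):
    o,d=ray(p,px); return o+d*(z-o[2])/d[2]
def proj(p,X):
    c=np.linalg.inv(p["pose"])@np.append(X,1); return np.array([p["cx"]+p["fx"]*c[0]/-c[2],p["cy"]-p["fy"]*c[1]/-c[2]])
def tri(*rays):
    A=np.zeros((3,3));b=np.zeros(3)
    for o,d in rays:
        d=d/np.linalg.norm(d);M=np.eye(3)-np.outer(d,d);A+=M;b+=M@o
    return np.linalg.solve(A,b)
def down(yaw):  # tool z down, tool x axis at angle yaw in world
    c,s=np.cos(yaw),np.sin(yaw)
    return R.from_matrix(np.array([[c,s,0],[s,-c,0],[0,0,-1.]])).as_quat()
def snap(n,f):
    s=env.read_state(); im=viewer.camera(n); cv2.imwrite(f"pics/{f}.png",im); return im,cam(n,s)
E
python3 - <<'E'
from h import *
np.set_printoptions(precision=1,suppress=True)
a,b=cam("scene"),cam("side")
for n,u,v in [("knob",(322,213),(257,194)),("post",(292,252),(306,194)),("stand top",(190,230),(349,254)),("mastertop",(324,247),(289,179)),("colend?",(415,240),(287,112))]:
    print(n,tri(ray(a,u),ray(b,v)))
for n,u,z in [("s",(190,173),69),("s",(213,180),69),("s",(201,199),69),("loading end corner",(227,264),30),("corner2",(249,236),30)]: print(n,onplane(a,u,z))
for n,u in [("s",(287,273)),("s",(316,266)),("s",(298,292))]: print("side",onplane(b,u,69))
# precise: foam by mask & foam corners
im=viewer.camera("scene");hsv=cv2.cvtColor(im,cv2.COLOR_BGR2HSV)
m=cv2.inRange(hsv,(155,60,120),(178,255,255))
cs=[c for c in cv2.findContours(m,0,2)[0] if cv2.contourArea(c)>300]
for c in cs:
    r=cv2.minAreaRect(c);print(r[0],onplane(a,r[0],4))
print(down(1.56),env.read_state()["orientation"])
E
```

```text
knob [465.6 140.5 121.2]
post [637.2 110.9 107.6]
stand top [ 645.6 -225.6   53.3]
mastertop [603.9 193.9 136.1]
colend? [666.9 413.5 327.8]
s [ 430.5 -351.8   69. ]
s [ 428.4 -262.9   69. ]
s [ 525.1 -253.9   69. ]
loading end corner [699.8 -68.6  30. ]
corner2 [572.9 -57.3  30. ]
side [ 422.7 -277.5   69. ]
side [ 514.6 -272.9   69. ]
side [ 419.6 -371.4   69. ]
(182.38133239746094, 304.1011657714844) [ 862.5 -127.6    4. ]
(195.1131134033203, 198.68324279785156) [ 477.8 -311.2    4. ]
[0.7 0.7 0.  0. ] [ 0.2  1.  -0.  -0. ]
```

```bash
python3 - <<'E'
from h import *
np.set_printoptions(precision=1,suppress=True)
env.reach([590,60,380],down(0)); im,p=snap("wrist","w1")
cv2.imwrite("pics/w1v.png",im)
env.reach([520,-270,330],down(0)); im,p=snap("wrist","w2")
s=env.read_state();print(s["qpos"],s["time_s"],s["tool_pos"])
E
```

```text
[-0.5  0.3  1.7  0.   1.1  1.1] 3.8083 [ 520.7 -269.   330.3]
```

View pics/w1.png

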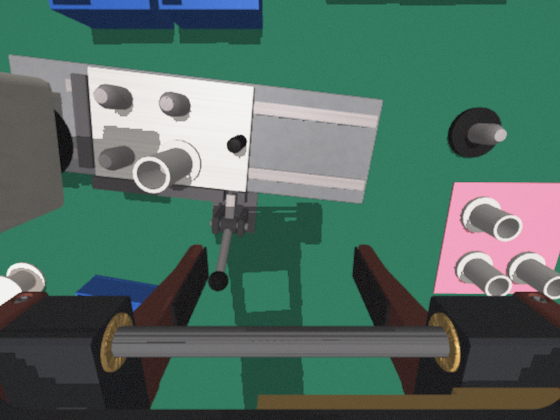

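View pics/w2.png

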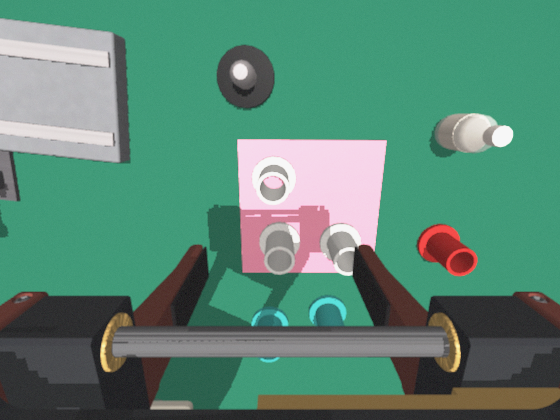

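Wrist view 1 shows the knob at (218,280), the base's loading-end corners at (381,100) and (362,203), the plate corners at (253,84) and (246,191), and the post at (236,144). Wrist view 2 shows the stand spigot at (240,72), three sleeves on the foam, red and turquoise look-alikes, and the bottle.

```bash
python3 - <<'E'
from h import *
np.set_printoptions(precision=1,suppress=True)
def P(pos):
    return cam("wrist",{"orientation":down(0),"tool_pos":pos})
p=P([590,60,380])
for n,u,z in [("base c",(381,100),30),("base c",(362,203),30),("plate",(253,84),52),("plate",(246,191),52),("plate far",(90,67),52),("post",(233,143),114),("knob",(218,280),117),("pivot",(229,205),55),("m top",(152,174),147),("spig1",(170,103),102),("spig3",(103,97),102),("bin",(85,285),55),("binr",(160,298),55)]:
    print(n,onplane(p,u,z))
p=P([520.7,-269,330.3])
for n,u,z in [("stand top",(240,72),62),("stand foot",(246,77),12),("s0",(275,187),69),("s1",(279,261),69),("s2",(346,263),69),("foamtl",(237,139),4),("foamtr",(386,140),4),("bottle",(501,136),100),("red",(461,260),65)]:
    print(n,onplane(p,u,z))
E
```

```text
base c [693.6 -78.2  30. ]
base c [547.8 -64.7  30. ]
plate [711.5  93.3  52. ]
plate [571.8 106.9  52. ]
plate far [731.  296.3  52. ]
post [643.7 112.6 114. ]
knob [468.1 140.1 117. ]
pivot [552.  131.5  55. ]
m top [614.2 195.4 147. ]
spig1 [687.  183.8 102. ]
spig3 [693.3 258.7 102. ]
bin [422.1 361.8  55. ]
binr [398.7 248.2  55. ]
stand top [ 648.7 -227.    62. ]
stand foot [ 649.3 -228.1   12. ]
s0 [ 524.1 -264.1   69. ]
s1 [ 427.4 -268.8   69. ]
s2 [ 424.6 -354.5   69. ]
foamtl [ 574.2 -212.7    4. ]
foamtr [ 573.1 -411.5    4. ]
bottle [ 584.7 -494.7  100. ]
red [ 426.8 -503.5   65. ]
```

```bash
cat >> h.py <<'E'
TH=-0.094
ex=np.array([np.cos(TH),np.sin(TH),0]); ey=np.array([-np.sin(TH),np.cos(TH),0])
E
python3 - <<'E'
from h import *
np.set_printoptions(precision=2,suppress=True)
set_gripper(0)
K=np.array([468.1,140.1,0]); q=down(TH)
A=K-52*ex
env.reach(A+[0,0,300],q); env.move_l(A+[0,0,187],rate=250)
st=env.move_l(K+54*ex+[0,0,190],rate=60,f_stop=12)
s=env.read_state(); print(st,(s["tool_pos"]-K)@ex,s["force"],s["time_s"])
if st and (s["tool_pos"]-K)@ex<35:
    print("early stop")
env.move_l(s["tool_pos"]-60*ex,rate=250)
env.move_l(s["tool_pos"]-60*ex+[0,0,150],rate=250)
snap("scene","s2")
im=cv2.imread("pics/s2.png")[180:340,220:430]
cv2.imwrite("pics/s2c.png",cv2.resize(im,None,fx=3.5,fy=3.5))
E
```

```text
True -20.683821587705754 [ 0.12  0.87 -0.39] 8.1167
early stop
```

View pics/s2c.png

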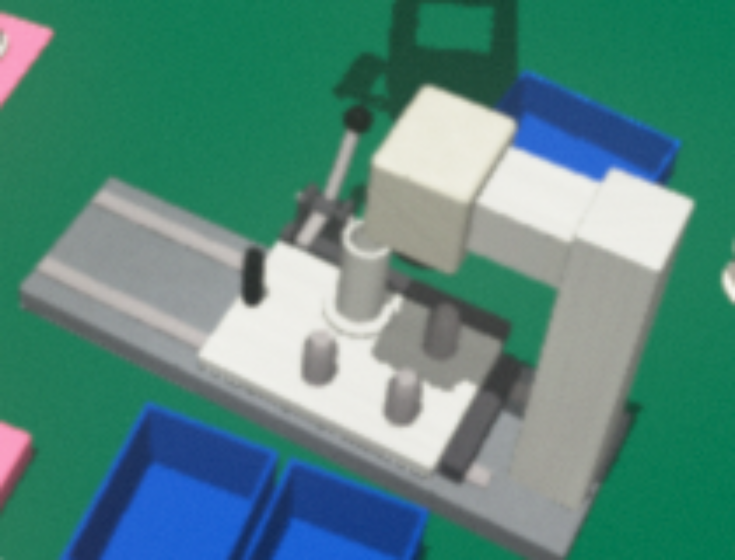

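The crop shows the lever still locked, leaning towards the robot: the push stopped at first contact. I'll repeat it with a higher force threshold.

```bash
python3 - <<'E'
from h import *
np.set_printoptions(precision=2,suppress=True)
K=np.array([468.1,140.1,0]); A=K-45*ex
env.move_l(A+[0,0,187],rate=250)
st=env.move_l(K+52*ex+[0,0,190],rate=50,f_stop=35)
s=env.read_state(); print(st,(s["tool_pos"]-K)@ex,s["force"],s["time_s"])
env.move_l(s["tool_pos"]-40*ex,rate=250)
env.move_l(s["tool_pos"]-40*ex+[0,0,150],rate=250)
snap("scene","s3")
im=cv2.imread("pics/s3.png")
p=cam("scene"); print(proj(p,K+74*ex+[0,0,138]),proj(p,K+[0,0,117]))
# dark blob near knob
m=(im.max(2)<50).astype(np.uint8)[190:240,300:350]
n,l,st2,c=cv2.connectedComponentsWithStats(m)
print([(st2[i][4],c[i]+[300,190]) for i in range(1,n) if st2[i][4]>15])
E
```

```text
False 48.29873781262468 [-15.77   4.62  11.04] 12.1583
[311.51 225.13] [321.79 214.17]
[]
```

The push ended against the free stop, with 15.8 N on the tool. Next I'll slide the carriage out.

```bash
python3 - <<'E'
from h import *
np.set_printoptions(precision=2,suppress=True)
G=np.array([643.2,112.6,0]); q=down(TH)
set_gripper(55)
env.reach(G-70*ey+[0,0,240],q); env.move_l(G+[0,0,240],rate=250)
print(env.move_l(G+[0,0,168],rate=120,f_stop=15)); set_gripper(0)
s=env.read_state(); print(s["width"],s["grip_force"],s["force"])
st=env.move_l(G-178*ey+[0,0,168],rate=90,f_stop=40)
s=env.read_state(); print(st,(s["tool_pos"]-G)@ey,s["force"],s["width"],s["time_s"])
set_gripper(45)
env.move_l(s["tool_pos"]+[0,0,90],rate=250)
env.reach(np.array([590,-10,380.]),q); im,p=snap("wrist","w3"); print(repr(p["pose"]))
E
```

```text
False
17.442966624720892 30.000371038913727 [-0.03  1.23  2.27]
False -178.73725865601932 [-9.12  3.01 12.82] 17.59729827690667 19.0833
array([[ -0.09,   0.95,   0.31, 673.99],
       [ -1.  ,  -0.09,  -0.03, -18.7 ],
       [  0.  ,  -0.31,   0.95, 459.64],
       [  0.  ,   0.  ,   0.  ,   1.  ]])
```

View pics/w3.png

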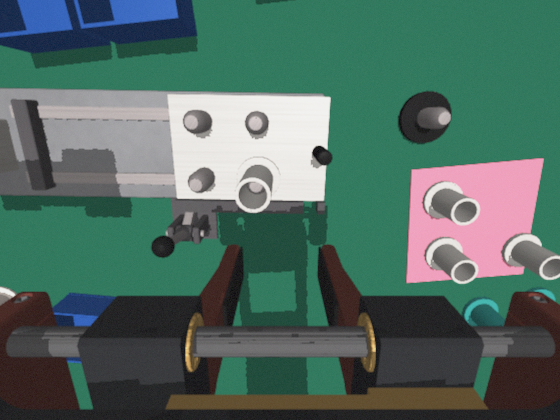

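The carriage is out and the lever is free, with its knob at (163,246). I'll zoom in for accurate spigot, master and sleeve pixels.

```bash
python3 - <<'E'
import cv2,numpy as np
im=cv2.imread("pics/w3.png")
a=cv2.resize(im[85:215,165:345],None,fx=4.4,fy=4.4,interpolation=cv2.INTER_CUBIC)
cv2.imwrite("pics/w3a.png",a); print(a.shape)
b=cv2.resize(im[85:290,390:560],None,fx=2.9,fy=2.9,interpolation=cv2.INTER_CUBIC)
cv2.imwrite("pics/w3b.png",b); print(b.shape)
E
```

```text
(572, 792, 3)
(594, 493, 3)
```

View pics/w3a.png

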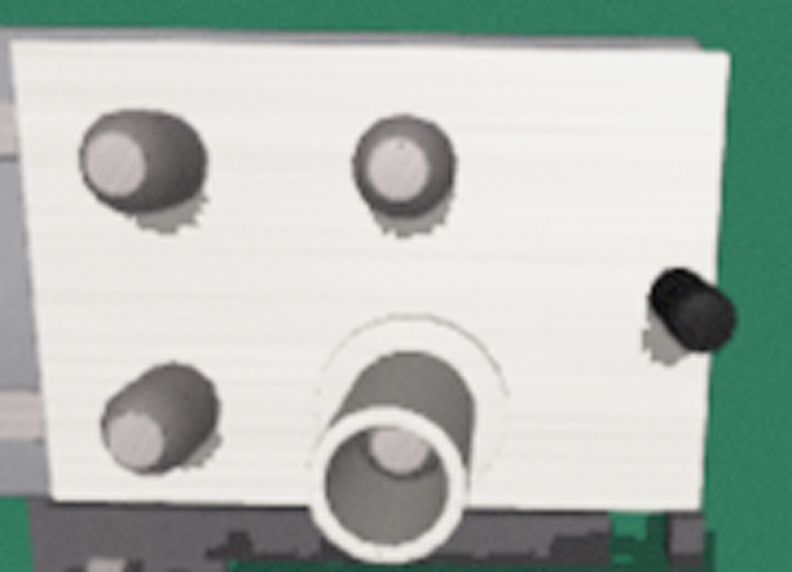

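View pics/w3b.png

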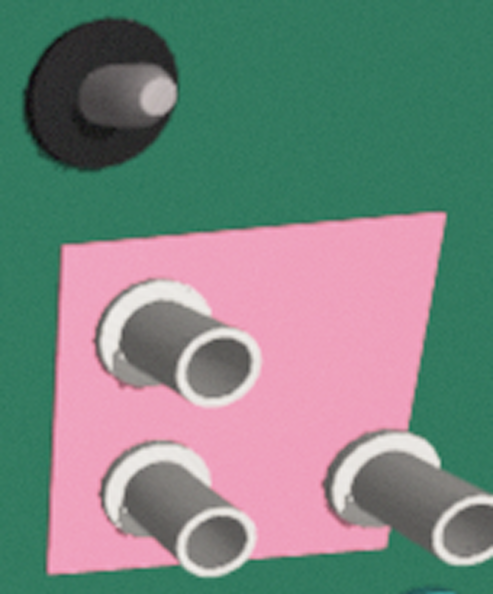

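The zooms show the spigot tops at crop A (113,163), (399,168) and (136,441), the master rim at (388,485), and the stand tip at crop B (158,96). The sleeve rims are at crop B (218,366), (216,541) and (474,528).

```bash
python3 - <<'E'
from h import *
np.set_printoptions(precision=1,suppress=True)
T=np.eye(4);
# exact pose at snap: arm hasn't moved since
p=cam("wrist")
a=lambda x,y:(x/4.4+165-.4,y/4.4+85-.4)
b=lambda x,y:(x/2.9+390-.3,y/2.9+85-.3)
r={}
for n,u,z in [("sp3",a(113,163),102),("sp1",a(399,168),102),("sp2",a(136,441),102),("sp0",a(402,449),102),("post",a(702,318),114),("master",a(388,485),147),("stand",b(158,96),62),("s0",b(218,366),69),("s1",b(216,541),69),("s2",b(474,528),69),("pl",a(725,52),52),("pl",a(10,40),52),("pl",a(52,500),52),("pl",a(698,510),52)]:
    r[n]=onplane(p,u,z); print(n,r[n])
d=lambda i,j:(r[i]-r[j])[:2]
print(np.linalg.norm(d("sp3","sp1")),np.linalg.norm(d("sp3","sp2")),d("sp3","sp1"),d("sp3","sp2"))
E
```

```text
sp3 [674.4  83.8 102. ]
sp1 [666.2   9.8 102. ]
sp2 [600.7  91.1 102. ]
sp0 [591.6  17.9 102. ]
post [621.8 -65.4 114. ]
master [593.3  17.7 147. ]
stand [ 649.1 -226.6   62. ]
s0 [ 523.2 -260.5   69. ]
s1 [ 428.7 -268.5   69. ]
s2 [ 423.9 -397.6   69. ]
pl [688.4 -84.   52. ]
pl [710.9 121.5  52. ]
pl [573.8 136.9  52. ]
pl [551.1 -69.5  52. ]
74.41770060947103 74.04550410263352 [ 8.2 74. ] [73.7 -7.4]
```

```bash
cat >> h.py <<'E'
TH=-0.107
ex=np.array([np.cos(TH),np.sin(TH),0]); ey=np.array([-np.sin(TH),np.cos(TH),0])
C=np.array([633.2,50.7,0]); SP=[C-37*ex-37*ey,C+37*ex-37*ey,C-37*ex+37*ey,C+37*ex+37*ey]
STAND=np.array([649.1,-226.8,0])
def pick(xy,ztcp,yaw,width=64,lift=300):
    xy=np.array([xy[0],xy[1],0.])
    set_gripper(width); env.reach(xy+[0,0,lift-40],down(yaw))
    st=env.move_l(xy+[0,0,ztcp],rate=150,f_stop=15)
    if st: print("pick contact at",env.read_state()["tool_pos"][2]); 
    set_gripper(0); s=env.read_state(); print("grip",s["width"].round(1),s["grip_force"].round(1),s["tool_pos"].round(1))
    z=s["tool_pos"][2]
    env.move_l(s["tool_pos"]+[0,0,lift-z],rate=200)
    print("lifted width",env.read_state()["width"].round(1))
    return z
def place(xy,ztcp,yaw,zhi=300,above=55):
    xy=np.array([xy[0],xy[1],0.])
    env.reach(xy+[0,0,zhi],down(yaw)); env.move_l(xy+[0,0,ztcp+above],rate=150)
    for f in (15,20,25,30):
        st=env.move_l(xy+[0,0,ztcp-4],rate=40,f_stop=f)
        s=env.read_state(); dz=s["tool_pos"][2]-ztcp; print("place",st,f,"dz",dz.round(1),s["force"].round(1),s["width"].round(1))
        if dz<2: break
    return dz
E
python3 - <<'E'
from h import *
set_gripper(64)
z=pick([592.8,17.8],186,TH)
print(z)
dz=place(STAND,z-40,TH)
s=env.read_state()
if dz<3:
    set_gripper(64); env.move_l(s["tool_pos"]+[0,0,110],rate=200)
env.reach([560,-300,380],down(0)); im,p=snap("wrist","w4"); print(env.read_state()["time_s"])
E
```

```text
Traceback (most recent call last):
  File "h.py", line 38, in pick
    set_gripper(0); s=env.read_state(); print("grip",s["width"].round(1),s["grip_force"].round(1),s["tool_pos"].round(1))
                                                     ^^^^^^^^^^^^^^^^
AttributeError: 'float' object has no attribute 'round'
```

```bash
sed -i 's/s\["width"\].round(1)/round(float(s["width"]),1)/g; s/s\["grip_force"\].round(1)/round(float(s["grip_force"]),1)/; s/env.read_state()\["width"\].round(1)/env.read_state()["width"]/; s/dz.round(1)/round(float(dz),1)/' h.py
python3 - <<'E'
from h import *
s=env.read_state(); z=s["tool_pos"][2]; print(s["width"],s["grip_force"],s["tool_pos"])
env.move_l(s["tool_pos"]+[0,0,300-z],rate=200); print(env.read_state()["width"])
dz=place(STAND,z-40,TH)
s=env.read_state()
if dz<3:
    set_gripper(64); env.move_l(s["tool_pos"]+[0,0,110],rate=200)
    env.reach([560,-300,380],down(0)); im,p=snap("wrist","w4"); print(env.read_state()["time_s"])
E
```

```text
40.11594054509322 29.915354484692216 [593.19618618  17.95751135 186.57042289]
39.496646250659744
place True 15 dz -0.2 [-0.4  0.8  4.6] 39.5
29.15
```

View pics/w4.png

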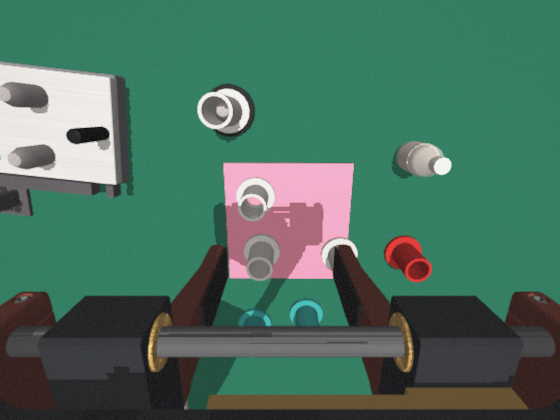

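The master is seated on the stand and sleeves 0 and 1 are unchanged. Sleeve 2 now stands at about (339,253), after a knock. I'll load the first two sleeves.

```bash
python3 - <<'E'
from h import *
for xy,sp in [((523.5,-262),SP[3]),((428.5,-268.7),SP[1])]:
    z=pick(xy,111,0)
    if not 38<env.read_state()["width"]<42: print("no grip"); break
    dz=place(sp,z+48,TH)
    if dz>3: print("not seated"); break
    set_gripper(56); s=env.read_state(); env.move_l(s["tool_pos"]+[0,0,110],rate=200)
else:
    env.reach([480,-330,360],down(np.pi/2)); im,p=snap("wrist","w5"); print(env.read_state()["time_s"])
    print(proj(p,[424,-397,69]))
    snap("scene","s5")
E
```

```text
grip 39.4 30.0 [ 523.7 -261.9  111.5]
lifted width 39.198578914362244
place True 15 dz 0.0 [-1.   0.8  5.5] 39.1
grip 40.0 30.0 [ 428.7 -268.8  111.5]
lifted width 40.19810680724544
place True 15 dz -0.0 [-0.8 -0.1  5.7] 40.3
48.525
[237.84154072 232.30916067]
```

View pics/w5.png

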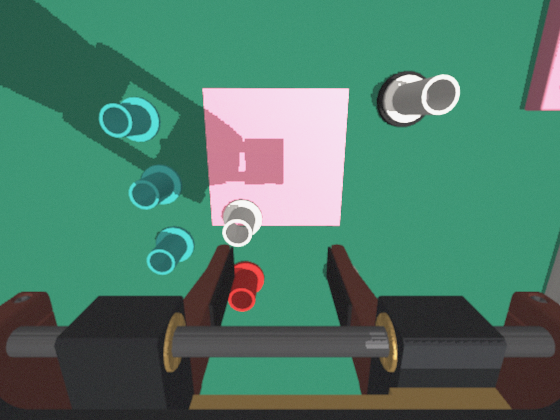

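The last sleeve's rim is at (237,232), as predicted for (424,-397). I'll load it on spigot 0 and check all the seats.

```bash
python3 - <<'E'
from h import *
z=pick((424,-397),111,0)
if 38<env.read_state()["width"]<42:
    dz=place(SP[0],z+48,TH)
    if dz<3:
        set_gripper(56); s=env.read_state(); env.move_l(s["tool_pos"]+[0,0,110],rate=200)
        env.reach([590,-10,380],down(TH)); im,p=snap("wrist","w6"); print(env.read_state()["time_s"])
        for q in (SP[0],SP[1],SP[3]): print(proj(p,q+[0,0,117]))
        a=cv2.resize(im[70:300,120:560],None,fx=1.8,fy=1.8); cv2.imwrite("pics/w6c.png",a)
E
```

```text
grip 40.3 30.0 [ 424.2 -397.1  111.5]
lifted width 39.89473954172197
place True 15 dz -0.1 [-0.1  0.4  4.9] 39.8
58.3583
[255.35101732 189.59407044]
[253.68427609 124.5366081 ]
[186.80353107 124.50943757]
```

View pics/w6c.png

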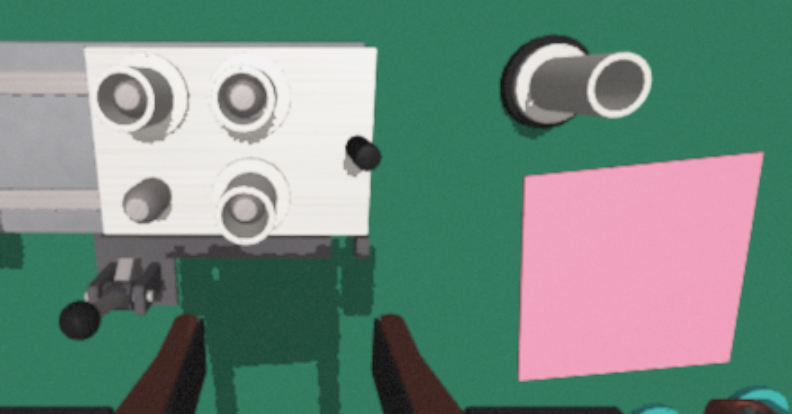

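All three sleeves are seated: the rims are concentric with the spigots and the seating heights are within 0.1 mm. The master is on the stand. Next I'll slide the carriage home.

```bash
python3 - <<'E'
from h import *
np.set_printoptions(precision=2,suppress=True)
G=np.array([623,-66,0]); q=down(TH)
set_gripper(55)
env.reach(G-30*ey+[0,0,250],q); env.move_l(G+[0,0,250],rate=200)
print(env.move_l(G+[0,0,168],rate=120,f_stop=15)); set_gripper(0)
s=env.read_state(); print(s["width"],s["tool_pos"],s["force"]); P0=s["tool_pos"]
st=env.move_l(P0+172*ey,rate=70,f_stop=40)
s=env.read_state(); print(st,(s["tool_pos"]-P0)@ey,s["force"])
st=env.move_l(P0+187*ey,rate=25,f_stop=35)
s=env.read_state(); print(st,(s["tool_pos"]-P0)@ey,s["force"],s["tool_pos"],s["time_s"])
E
```

```text
False
17.216762339359033 [623.14 -65.22 168.17] [0.16 5.35 1.93]
False 172.7913640793094 [ 5.37 -1.32  0.94]
True 180.83007825805262 [-0.34 -2.46  3.34] [643.02 114.51 168.17] 64.225
```

```bash
python3 - <<'E'
from h import *
np.set_printoptions(precision=2,suppress=True)
s=env.read_state(); set_gripper(50)
env.move_l(s["tool_pos"]+[0,0,80],rate=200); env.move_l(s["tool_pos"]-70*ey+[0,0,80],rate=200)
set_gripper(0)
PV=np.array([526,134.2,0]); q=down(0.5)
A=PV+54*ex-3*ey
env.reach(A-60*ey+[0,0,255],q); env.move_l(A+[0,0,245],rate=200)
print(env.move_l(A+[0,0,187],rate=120,f_stop=12))
st=env.move_l(PV-38*ex-3*ey+[0,0,186],rate=50,f_stop=38)
s=env.read_state(); print(st,(s["tool_pos"]-PV)@ex,s["force"],s["time_s"])
env.move_l(s["tool_pos"]+15*ex,rate=150); env.move_l(s["tool_pos"]+15*ex+[0,0,110],rate=200)
env.reach([480,-100,380],down(0)); snap("scene","s7")
env.reach([590,60,380],down(0)); im,p=snap("wrist","w7")
c=lambda i:np.hstack([cv2.resize(i[100:300,60:320],None,fx=1.5,fy=1.5)])
cv2.imwrite("pics/w7c.png",np.hstack([c(cv2.imread("pics/w1.png")),c(im)]))
E
```

```text
False
False -35.66669868883171 [ 8.18 -6.94  1.66] 70.5083
```

View pics/w7c.png

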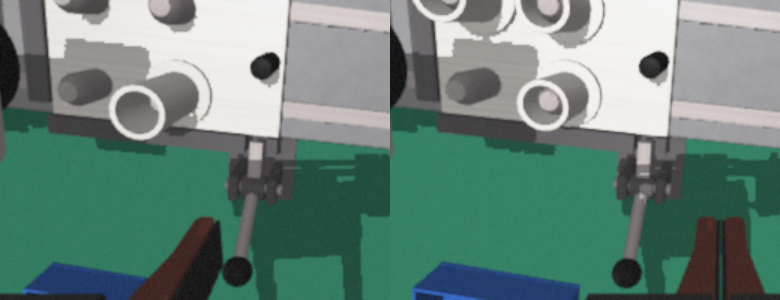

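The picture matches the start: the knob is at (237,272) against (237,271), and the plate corner coincides. The lever is locked and the carriage is home with all the sleeves seated.

```bash
python3 -c "
from h import *
env.hold(0.3); print(workorder.sign_off())"
```

```text
the job is handed in; nothing more can be done
None
```

I handed the job in (the sign-off returned no verdict): by the camera and force readings, the master is on the stand, all three sleeves are seated on carriage spigots, and the carriage is home with the cam lever locked.

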